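# Clock a sensor on the vacuum chuck

### The job

Take the brass sensor from the blue tray and stand it upright on the middle of the white chuck disc, its green tab pointing straight at the red mark; set it down without dropping it and let go. Then clamp it by giving the orange pump lever at least three full strokes, all the way down and letting it come all the way up each time. The sensor must stay as you set it, and the other two modules must be left standing where they are.

Things in the scene. Friction and masses are not known exactly. Their poses are not given: they have to be found in the camera images.
- sensor_center (a point): Centre of the brass sensor, half-way up: 25 mm above its underside. An upright plain cylinder 40 mm in diameter, 50 mm tall, about 150 g; bare all round above the low tab at its foot, so it can be gripped at any yaw. x points from the axis to the tab, z up along the axis.
- sensor_tab (a point): Tip of the brass sensor's green tab: 32 mm from the axis along its x, 4 mm above its underside. The tab is 10 mm wide and 8 mm high. An green stripe on the sensor's top runs from the centre towards the tab.
- chuck_center (a point): Middle of the top of the chuck, a flat white disc 60 mm in diameter, its top 40 mm above the table, fixed on a station with an aluminium base 150 x 270 x 12 mm. A dark steel ring 108 mm in diameter surrounds it, 6 mm below the disc's top. z up; x points to the red mark.
- chuck_mark (a point): The red mark: a radial bar 17 x 8 mm on the dark ring around the chuck. This point is 44 mm from chuck_center along the chuck's x, at the height of the disc's top. x points radially outward.
- pump_lever (a joint): Angle of the sprung pump lever, rad: 0 fully up, 0.40 fully down (hard stop). Its spring returns it to 0 when let go. About 4 N on the pad to start it, 8 N fully down. A full stroke goes beyond 0.32, then back below 0.06.
- lever_pad (a point): Middle of the top of the lever's orange pad (36 x 36 x 12 mm), to be pressed straight down; moves with the lever. Up: 121 mm above the table, pad sloping 0.2 rad; fully down: about 40 mm lower, within 4 mm horizontally. Hinge 100 mm from it towards the chuck's +x, axis along the chuck's y. It lies 137 mm to the chuck's -y and 50 mm to its -x; free space below it.
- grey_module_center (a point): The grey aluminium module: a cylinder 40 mm in diameter and 50 mm tall like the brass one, with a small tab of its own colour; stands on the tray, about 95 mm from its neighbour(s). Not to be moved. This point is its centre, half-way up.
- black_module_center (a point): The black plastic module: a cylinder 40 mm in diameter and 50 mm tall like the brass one, with a small tab of its own colour; stands on the tray, about 95 mm from its neighbour(s). Not to be moved. This point is its centre, half-way up.
- sensor: The same brass sensor: origin at the centre of its underside, axes as sensor_center. It stands in one of three places, about 95 mm apart, on a fixed blue tray 120 x 290 mm (floor 6 mm above the table, rim 12 mm), the grey and black modules in the others.
Not all that is in view belongs to the job. Leave any turquoise look-alike of the sensor alone.

How it is judged:
By the outcome, as a careful person would: the job done as asked, in the order asked, and still so for the second after the job is handed in, with the robot touching nothing.
It also fails if it takes over 53 s, if anything falls off the work surface, if the arm or the gripper's body presses on something with over 40 N, if the wrist force passes 120 N, or if a joint passes its speed limit or range.

### The arm

A 7-joint arm with a two-finger parallel gripper is mounted at the origin on the work surface. World frame = base frame: x ahead of the robot, y to its left, z up, the work surface at z = 0. Lengths are in mm, angles in rad, forces in N, time in s.
With the tool pointing down it reaches from about 400 to 875 mm from the base axis. Payload 4.4 kg.
Tool frame: the origin (TCP) lies at the very end of the fingers, on their centre line; the grasp point (between the pads) lies 19 mm behind it; z points along the fingers, y is the line along which they close (so a half turn about z gives the same grasp; the last joint's range is limited). The gripper opens to 85 mm and grips with 20 to 120 N. Pads are 22 mm wide; open, the fingers measure 114 mm over their backs; the gripper's body (76 mm by 85 mm) begins 54 mm behind the grasp point. The pads swing forward as they close: fully open they stand 13 mm farther back than shut.
Start: joints at [-1.257, 0.628, 0.038, 1.517, -0.027, 0.996, -0.02], TCP at [240.955, 603.704, 231.313] pointing down, gripper open.
Joint ranges: [-3.06, 3.06], [-0.37, 2.12], [-1.25, 1.32], [0.18, 2.47], [-1.1, 4.24], [0.23, 1.98], [-2.94, 2.94]. Speed limits (rad/s): [2.57, 2.57, 3.14, 3.14, 3.14, 3.14, 3.14].

### API

Orientations are given as [roll, pitch, yaw] about the fixed x, y, z axes, in that order (R = Rz(yaw) Ry(pitch) Rx(roll)).
In Python, from cell import ctrl gives the robot as it stands.
- The arm moves only by the tool step_arm, never from a script. Its argument "series" is a list that holds one entry, the list of rows, each a list of 7 numbers: the turn, a rotation vector about the tool's x, y, z as a fraction of full scale, then the shift along the tool's x, y, z as a fraction of full scale, then the closure, from 0 (fully open) to 1 (shut). In form: [[[ax, ay, az, tx, ty, tz, gripper], ...]]. A call has 1 to 12 rows; each row shifts and turns the commanded pose from where the row before left it, along the tool's axes as they then stand; what a row does not reach is not made up. Full scale, the value 1, is 150 mm for a shift and 45 degrees for a turn. A row lasts 1/10 s, in which the tool goes at most 50 mm and 8.59 degrees, less where a joint would pass 70% of its speed; a pose out of reach is approached as far as the arm can. A call with a number of a shift or a turn outside -1 to 1 is refused whole. A call with a gripper value outside its range is refused whole. The fingers move at their own pace and stop on an object; the grip force is fixed at half the most. Time passes only in rows, so rows that do not move let the fingers close. It gives the time, the measured TCP pose, the force, the opening and the grip force at its end, in the units of the state.
- ctrl.read_state(): the state, without advancing time (a new reading comes with each control period).
- ctrl.get_image(name): name is "side" or "top"; returns a dict with "img" (480x640x3 uint8, red, green, blue), "fx", "fy", "cx", "cy" (pixels), "R" (3x3) and "t" (3): a world point X has camera coordinates R X + t. Camera axes: x right, y down, z forward; pixel columns grow to the right and rows downward; lengths in mm; the calibration is good to about 2 mm. A picture is of the moment at which its call begins. There is no depth.
- ctrl.finish_job(): hands the job in; it is judged then, once.
Trained networks look in a picture, given as the dict that the camera call returned (one of the last four; its "shot" number tells which), for a name from the list of things; names that differ only in an ending like _2 or _b are one class to them, and where a whole thing is asked for, a point or a joint stands for the part that bears it (a point fixed in the world has none). Each returns a list of dicts, best first, with "score" (0 to 1); they miss things now and then, are a little off and sometimes report something else, mostly with a low value. They report only what shows in the picture. A call takes as long as a camera call. They do not tell look-alikes from the thing itself.
- ctrl.recognise(picture, thing): "centre" ([column, row] in pixels, amid what is visible of it).
The state is a dict: "clock": time; "qpos": joint angles; "qd": joint speeds; "tau": joint torques, N m; "eef_pos": TCP position; "tool_rot": TCP orientation; "force": force on the tool from outside, world axes, zero at the start; "torque": the same for the moment, N m; "width": finger opening in mm; "gripper_force": force on a finger pad.
Only numpy, scipy, OpenCV 4.12 (cv2) and the standard library are available. Lean on these libraries where they do the work, as an engineer would, in place of code of your own. Each camera call takes 0.05 s, during which the arm holds its last target. There are 200 camera calls.

## Working session

There is one attempt and no reset: what is moved stays moved. The work goes in short steps, Python scripts to look and compute and a tool call to move; the robot and the scene stay as the last step left them, time stands still between calls to the robot, and variables do not carry over. Pictures are saved under pics/ and viewed, at most 10 in all, crops included, and the job is handed in when it is done.

Besides the shell and the picture viewer there is one more tool, called as name([rows], argument=value, ...), one row to a line, values as JSON. step_arm: Moves the arm, as the interface text tells. Shift numbers are shares of 150 mm and turn numbers shares of 45 degrees, none past 1 either way. Its arguments: {"type":"object","properties":{"series":{"type":"array","items":{"type":"array","items":{"type":"array","items":{"type":"number","minimum":-1,"maximum":1}}}}},"required":["series"]}

```bash
mkdir -p pics && cat > h.py <<'E'
from cell import ctrl
import cv2,numpy as np
def save(d,n): cv2.imwrite('pics/'+n,cv2.cvtColor(d['img'],cv2.COLOR_RGB2BGR))
def ray(d,p):
    R=np.array(d['R']);t=np.array(d['t']).ravel()
    return -R.T@t, R.T@np.array([(p[0]-d['cx'])/d['fx'],(p[1]-d['cy'])/d['fy'],1])
def onz(d,p,z):
    c,v=ray(d,p); return c+v*(z-c[2])/v[2]
def proj(d,X):
    c=np.array(d['R'])@np.array(X,float)+np.array(d['t']).ravel()
    return np.array([d['fx']*c[0]/c[2]+d['cx'],d['fy']*c[1]/c[2]+d['cy']])
E
python3 - <<'E'
from h import *
np.set_printoptions(precision=1,suppress=True)
Z=dict(sensor_center=31,sensor_tab=10,chuck_center=40,chuck_mark=40,lever_pad=121,grey_module_center=31,black_module_center=31)
for n in('top','side'):
    d=ctrl.get_image(n);save(d,n+'0.png');print(n,ray(d,(320,240)))
    for k,z in Z.items():
        for r in ctrl.recognise(d,k)[:3]: print(k,round(r['score'],2),np.array(r['centre']),onz(d,r['centre'],z))
s=ctrl.read_state();print(s['clock'],s['eef_pos'],s['tool_rot'],s['width'])
E
```

```text
top (array([ 430.8,  -32.5, 1055.9]), array([ 0.1,  0. , -1. ]))
sensor_center 0.71 [455.9 232.4] [ 563.3 -323.8   31. ]
sensor_center 0.66 [456.8 296.1] [ 418.4 -325.5   31. ]
sensor_tab 0.75 [452.8 230.8] [ 569.6 -322.6   10. ]
sensor_tab 0.58 [456.8 296. ] [ 418.3 -331.5   10. ]
chuck_center 0.77 [227.1 246.7] [516.  197.9  40. ]
chuck_mark 0.71 [226.1 244.8] [520.3 200.4  40. ]
lever_pad 0.86 [252.  250.3] [503.  126.9 121. ]
grey_module_center 0.59 [373.2 241.2] [ 538.1 -135.1   31. ]
black_module_center 0.64 [415.2 228.6] [ 569.7 -230.9   31. ]
side (array([ 420.2, -876.4,  623.2]), array([ 0.1,  0.8, -0.5]))
sensor_center 0.84 [348.4 353.3] [ 565.1 -317.    31. ]
sensor_center 0.81 [264.5 368.4] [ 418.2 -333.5   31. ]
sensor_tab 0.92 [349.7 357.5] [ 570.5 -307.4   10. ]
sensor_tab 0.73 [264.  367.3] [ 417.4 -311.6   10. ]
chuck_center 0.94 [298.4 217. ] [528.3 162.2  40. ]
chuck_mark 0.76 [297.5 219.6] [524.5 148.7  40. ]
lever_pad 0.74 [294.7 200.9] [512.8  97.6 121. ]
grey_module_center 0.79 [323.9 294.3] [ 547.5 -150.6   31. ]
grey_module_center 0.61 [344.2 351.8] [ 558.5 -312.6   31. ]
0.8 [241.  603.7 231.3] [ 3.1 -0.   2.8] 85.73389235929632
```

View pics/top0.png

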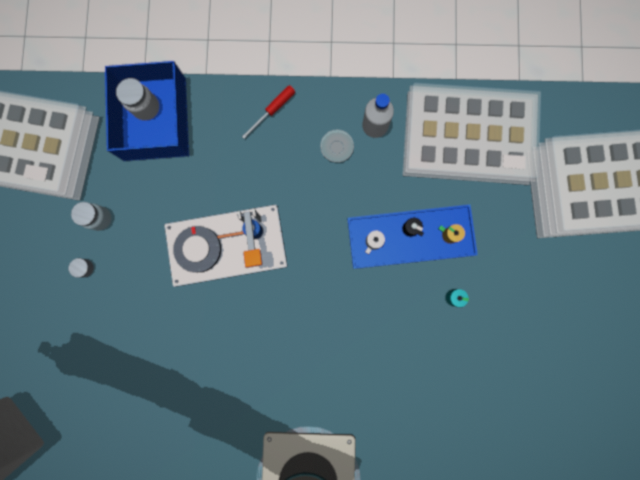

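View pics/side0.png

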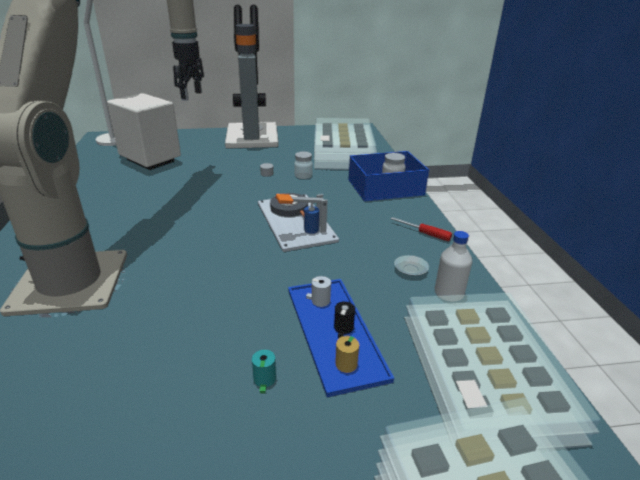

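The candidates are brass at top (456,233) / side (348,353), and turquoise off the tray at top (459,298) / side (264,368). Grey is at top (375,240) and black at (414,228). I choose the brass one on the tray and check it in a crop.

```bash
python3 - <<'E'
import cv2,numpy as np
a=cv2.imread('pics/top0.png')
c=cv2.resize(a[205:270,400:480],None,fx=5,fy=5,interpolation=cv2.INTER_CUBIC)
b=cv2.resize(a[205:290,160:240],None,fx=5,fy=5,interpolation=cv2.INTER_CUBIC)
b=b[:425];c=cv2.copyMakeBorder(c,0,b.shape[0]-c.shape[0],0,0,0)
cv2.imwrite('pics/crop0.png',np.hstack([c,b]))
E
```

```text
(no output)
```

View pics/crop0.png

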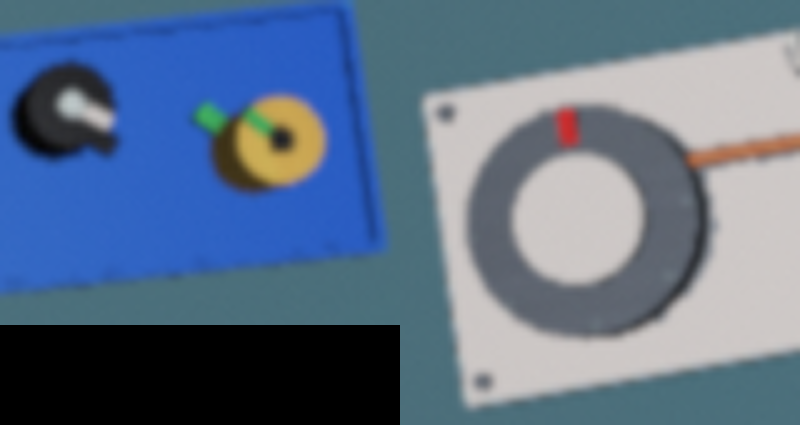

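The crop confirms brass with a green tab: top centre near (456,233), tab tip near (441,228). The red mark is at (194,231) and the white disc centre near (196,249). Next I'll measure these precisely by colour.

```bash
cat > m.py <<'E'
from h import *
from scipy.optimize import least_squares
def mask(d,box,f):
    x0,y0,x1,y1=box; im=d['img'].astype(int); m=np.zeros(im.shape[:2],bool)
    r,g,b=im[...,0],im[...,1],im[...,2]
    q=f(r,g,b); m[y0:y1,x0:x1]=q[y0:y1,x0:x1]
    n,l,s,c=cv2.connectedComponentsWithStats(m.astype('uint8'))
    return sorted([(s[i,4],c[i],l==i) for i in range(1,n)],key=lambda a:-a[0])
def circ(d,comp,z):
    cs,_=cv2.findContours(comp.astype('uint8'),cv2.RETR_EXTERNAL,cv2.CHAIN_APPROX_NONE)
    h=cv2.convexHull(max(cs,key=len))[:,0].astype(float)
    P=np.array([onz(d,p,z)[:2] for p in h]);
    r=least_squares(lambda q:np.hypot(*(P-q[:2]).T)-q[2],[*P.mean(0),20],loss='soft_l1').x
    return r
E
python3 - <<'E'
from m import *
np.set_printoptions(precision=1,suppress=True)
d=ctrl.get_image('top')
b=mask(d,(440,215,475,250),lambda r,g,b:(r>150)&(g>110)&(b<120)); S=circ(d,b[0][2],56);print('brass',b[0][:2],S)
for a in mask(d,(435,215,475,250),lambda r,g,b:(g>r+35)&(g>b+25))[:3]:
    for z in(14,56):
        p=onz(d,a[1],z)[:2]-S[:2];print('green',a[:2],z,p,np.hypot(*p),np.degrees(np.arctan2(p[1],p[0])))
w=mask(d,(183,235,210,262),lambda r,g,b:(r>155));C=circ(d,w[0][2],40);print('disc',w[0][:2],C)
a=mask(d,(183,220,210,240),lambda r,g,b:(r>g+60))[0];p=onz(d,a[1],35)[:2]-C[:2];print('mark',a[:2],p,np.hypot(*p),np.degrees(np.arctan2(p[1],p[0])))
a=mask(d,(235,240,275,275),lambda r,g,b:(r>200)&(b<90))[0];P=onz(d,a[1],121);print('pad',a[:2],P)
q=P[:2]-C[:2];print('yaw from pad',np.degrees(np.arctan2(q[1],q[0])-np.arctan2(-137,-50)),np.hypot(*q),np.hypot(137,50))
# station edges
w=mask(d,(150,195,300,300),lambda r,g,b:(r>150)&(abs(r-b)<40))[0]
print('station rect',cv2.minAreaRect(np.array([onz(d,p,12)[:2] for p in np.argwhere(w[2])[:,::-1]],np.float32)))
s=ctrl.read_state();print(s['clock'],s['tool_rot'])
# side check
d=ctrl.get_image('side')
for n,X in(('sensor',(*S[:2],31)),('chuck',(*C[:2],40)),('pad',P)):print(n,proj(d,X))
b=mask(d,(330,335,365,375),lambda r,g,b:(r>120)&(b<100)&(r>b+50))[0];print('side brass',b[:2])
a=mask(d,(270,190,300,210),lambda r,g,b:(r>180)&(b<90));print('side pad',a[0][:2])
E
```

```text
brass (np.int32(169), array([455.9, 233.2])) [ 559.1 -315.9   18.2]
green (np.int32(20), array([441.8, 228.6])) 14 [14.5 19.9] 24.652469342943284 53.89977205261729
green (np.int32(20), array([441.8, 228.6])) 56 [ 8.8 30.5] 31.771147355815533 73.9816379428951
green (np.int32(15), array([451.2, 228.9])) 14 [14.2 -1.9] 14.307342052451455 -7.644994585218346
green (np.int32(15), array([451.2, 228.9])) 56 [8.4 9.6] 12.77610285842098 48.67786701389013
disc (np.int32(522), array([195. , 248.3])) [510.5 271.1  29.2]
mark (np.int32(28), array([193.1, 230.1])) [42.1  8.3] 42.932948675102026 11.11383634017831
pad (np.int32(177), array([251.6, 257.3])) [488.3 127.  121. ]
yaw from pad 11.278825074104082 145.75966052272048 145.8389522727039
station rect ((522.4389038085938, 209.83790588378906), (147.85549926757812, 267.30853271484375), 11.420433044433594)
0.85 [ 3.1 -0.   2.8]
sensor [344.9 353.1]
chuck [288.  198.5]
pad [283.5 195.9]
side brass (np.int32(237), array([347., 345.]))
side pad (np.int32(72), array([284. , 196.8]))
```

```bash
cat > go.py <<'E'
import sys
from h import *
from scipy.spatial.transform import Rotation as Ro
# usage: go.py yaw x y z [more x y z] : turn then shifts with the target orientation, plus shift in present axes
s=ctrl.read_state();R=Ro.from_euler('xyz',s['tool_rot']);p=np.array(s['eef_pos'])
a=list(map(float,sys.argv[1:]));T=Ro.from_euler('xyz',[np.pi,0,np.radians(a[0])])
np.set_printoptions(precision=4,suppress=True)
print(round(s['clock'],2),p,np.degrees(s['tool_rot']),'F',np.array(s['force']),s['width'],s['gripper_force'])
print('turn',(R.inv()*T).as_rotvec(degrees=True)/45)
for i in range(1,len(a),3):
    q=np.array(a[i:i+3]);print(q,'after turn',T.inv().apply(q-p)/150,'before',R.inv().apply(q-p)/150);p=q
E
python3 go.py 95 450 250 231 559 -316 231 559 -316 120
```

```text
0.9 [240.9589 603.6922 231.3392] [179.9979  -0.0027 158.2366] F [-0.7888 -0.4498  0.1949] 85.52158113185605 0.0
turn [ 0.     -0.0001  1.4053]
[450. 250. 231.] after turn [-2.4704  1.1828  0.0023] before [-2.1685 -1.6732  0.0021]
[ 559. -316.  231.] after turn [-3.8223  0.395   0.    ] before [-2.0739 -3.2349 -0.0002]
[ 559. -316.  120.] after turn [ 0.   -0.    0.74] before [-0.   -0.    0.74]
```

step_arm([
  [[0,0,0,-0.241,-0.186,0,0],[0,0,0,-0.241,-0.186,0,0],[0,0,0,-0.241,-0.186,0,0],[0,0,0,-0.241,-0.186,0,0],[0,0,0,-0.241,-0.186,0,0],[0,0,0,-0.241,-0.186,0,0],[0,0,0,-0.241,-0.186,0,0],[0,0,0,-0.241,-0.186,0,0],[0,0,0,-0.241,-0.186,0,0]],
])

```text
clock: 1.8
eef_pos: [450.9, 248.3, 231.6]
tool_rot: [3.141, 0.0, 2.762]
force: [0.0, 0.6, 1.4]
width: 85.3
gripper_force: 0.0
```

step_arm([
  [[0,0,0,-0.173,-0.27,0,0],[0,0,0,-0.173,-0.27,0,0],[0,0,0,-0.173,-0.27,0,0],[0,0,0,-0.173,-0.27,0,0],[0,0,0,-0.173,-0.27,0,0],[0,0,0,-0.173,-0.27,0,0],[0,0,0,-0.173,-0.27,0,0],[0,0,0,-0.173,-0.27,0,0],[0,0,0,-0.173,-0.27,0,0],[0,0,0,-0.173,-0.27,0,0],[0,0,0,-0.173,-0.27,0,0],[0,0,0,-0.173,-0.27,0,0]],
])

```text
clock: 3.0
eef_pos: [559.2, -318.9, 231.4]
tool_rot: [3.141, 0.0, 2.762]
force: [0.7, 0.3, -1.3]
width: 85.2
gripper_force: 0.0
```

step_arm([
  [[0,0,0.176,0,0,0.09,0],[0,0,0.176,0,0,0.09,0],[0,0,0.176,0,0,0.09,0],[0,0,0.176,0,0,0.09,0],[0,0,0.176,0,0,0.09,0],[0,0,0.176,0,0,0.09,0],[0,0,0.176,0,0,0.09,0],[0,0,0.173,0,0,0.09,0],[0,0,0,0,0,0,0],[0,0,0,0,0,0,0]],
])

```text
clock: 4.0
eef_pos: [559.1, -316.9, 123.3]
tool_rot: [-3.141, 0.0, 1.662]
force: [-0.2, 0.9, 0.3]
width: 85.2
gripper_force: 0.0
```

```bash
python3 go.py 95 561 -316 120 561 -316 19; python3 - <<'E'
from h import *
a=ctrl.get_image('side');t=ctrl.get_image('top')
c1=cv2.resize(a['img'][250:420,250:430],(500,472),interpolation=cv2.INTER_CUBIC)
cv2.imwrite('pics/c1.png',c1[...,::-1])
for s in ctrl.recognise(a,'sensor_center')[:2]:print(s)
print(t['shot'])
E
```

```text
4.0 [ 559.1466 -316.8536  123.3386] [-179.9805    0.0015   95.2121] F [-0.185   0.9266  0.2597] 85.2248636337274 0.0
turn [-0.0004  0.      0.0047]
[ 561. -316.  120.] after turn [0.0046 0.0128 0.0223] before [0.0045 0.0128 0.0223]
[ 561. -316.   19.] after turn [ 0.     -0.      0.6733] before [0.     0.0002 0.6733]
{'centre': [346.3, 355.5], 'score': 0.91}
{'centre': [264.1, 371.3], 'score': 0.55}
6
```

View pics/c1.png

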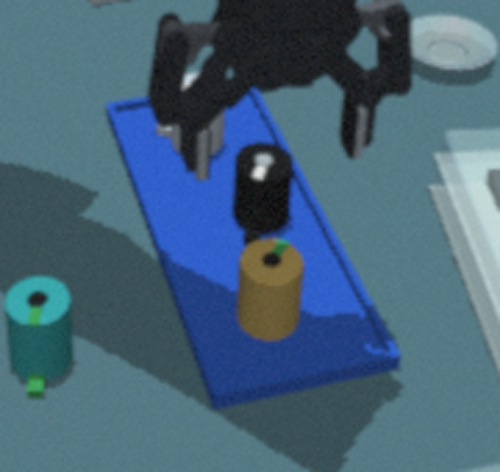

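The side crop shows the brass sensor at side (347,354) with open fingers above it, one on each side and level, so I descend.

step_arm([
  [[0,0,0,0.0,0.013,0.14,0],[0,0,0,0,0,0.2,0],[0,0,0,0,0,0.15,0],[0,0,0,0,0,0.12,0],[0,0,0,0,0,0.08,0],[0,0,0,0,0,0,0],[0,0,0,0,0,0,0]],
])

```text
clock: 4.85
eef_pos: [561.4, -317.2, 20.6]
tool_rot: [3.141, 0.001, 1.659]
force: [0.0, 0.3, -0.3]
width: 85.4
gripper_force: 0.0
```

step_arm([
  [[0,0,0,0,0,0,1],[0,0,0,0,0,0,1],[0,0,0,0,0,0,1],[0,0,0,0,0,0,1],[0,0,0,0,0,0,1],[0,0,0,0,0,0,1],[0,0,0,0,0,0,1],[0,0,0,0,0,0,1]],
])

```text
clock: 5.65
eef_pos: [561.5, -317.1, 20.7]
tool_rot: [3.14, 0.001, 1.658]
force: [-0.4, 0.7, 6.1]
width: 38.7
gripper_force: 60.2
```

step_arm([
  [[0,0,0,0,0,-0.1,1],[0,0,0,0,0,-0.25,1],[0,0,0,0,0,-0.3,1],[0,0,0,0,0,-0.3,1],[0,0,0,0,0,-0.25,1],[0,0,0,0,0,-0.1,1],[0,0,0,0,0,0,1]],
])

```text
clock: 6.35
eef_pos: [562.2, -317.8, 218.4]
tool_rot: [3.137, 0.003, 1.658]
force: [-0.2, -0.7, -1.9]
width: 38.6
gripper_force: 60.5
```

```bash
python3 go.py 55 559 -316 215 510.5 271.1 215 510.5 271.1 120; python3 - <<'E'
from h import *
a=ctrl.get_image('side');t=ctrl.get_image('top')
p=proj(a,(561,-317,200)).astype(int);print(p)
x0,y0=max(p[0]-60,0),max(p[1]-60,0)
c1=cv2.resize(a['img'][y0:y0+120,x0:x0+120],(480,480),interpolation=cv2.INTER_CUBIC)
c2=cv2.resize(t['img'][200:280,340:500],(300,150))
c2=cv2.copyMakeBorder(c2,0,330,0,0,0)
cv2.imwrite('pics/c2.png',np.hstack([c1,c2])[...,::-1]);print(x0,y0)
E
```

```text
6.35 [ 562.222  -317.7561  218.4425] [179.713    0.185   95.0103] F [-0.2453 -0.6637 -1.8619] 38.55240590873213 60.45838952064514
turn [0.0076 0.0017 0.8891]
[ 559. -316.  215.] after turn [-0.0027 -0.0243  0.023 ] before [ 0.0136 -0.0205  0.0228]
[510.5 271.1 215. ] after turn [ 3.0207 -2.5098 -0.    ] before [ 3.9273  0.0198 -0.0126]
[510.5 271.1 120. ] after turn [-0.     -0.      0.6333] before [ 0.002  -0.0032  0.6333]
[351 275]
291 215
```

View pics/c2.png

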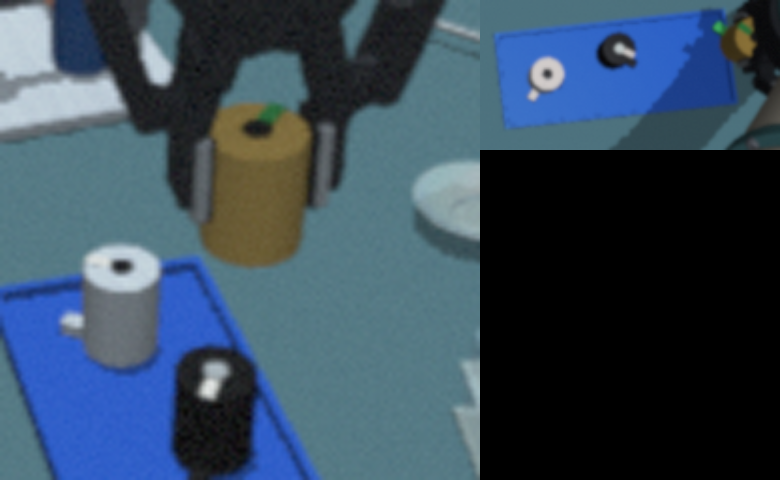

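The sensor is held (fingers on its upper half), the neighbours are undisturbed, and the green stripe points up-right. Next I measure the tab yaw from several cues.

```bash
cat > yaw.py <<'E'
from m import *
def green(d,box):
    return mask(d,box,lambda r,g,b:(g>r+20)&(g>b+15))
def fit(obs,p0,zb,fixc=None):
    # obs: list (d, pix, radius, height); unknown cx,cy,yaw
    f=lambda q:np.concatenate([proj(d,(q[0]+r*np.cos(q[2]),q[1]+r*np.sin(q[2]),zb+h))-np.array(p) for d,p,r,h in obs])
    s=least_squares(f,p0);return s.x[:2].round(1),np.degrees(s.x[2]).round(1),s.fun.round(1)
E
python3 - <<'E'
from yaw import *
T=ctrl.get_image('top');S=ctrl.get_image('side')
def old(d,n):
    e=dict(d);e['img']=cv2.imread('pics/'+n)[...,::-1];return e
T0,S0=old(T,'top0.png'),old(S,'side0.png')
for n,d,b in(('T0',T0,(435,215,475,250)),('S0',S0,(330,330,370,380)),('T',T,(440,195,500,240)),('S',S,(330,230,385,260))):
    print(n,[(int(a[0]),a[1].round(1)) for a in green(d,b)[:3]])
for n,d,b in(('S0',S0,(335,335,362,352)),('S',S,(340,238,372,258)),('T0',T0,(450,225,465,240))):
    print(n,'hole',[(int(a[0]),a[1].round(1)) for a in mask(d,b,lambda r,g,b:(r<60)&(g<60))[:3]])
E
```

```text
T0 [(22, array([442. , 228.5])), (21, array([451.1, 228.8]))]
S0 [(22, array([350.3, 339. ]))]
T [(37, array([467. , 215.2])), (25, array([480.1, 215.2]))]
S [(21, array([356.9, 245. ]))]
S0 hole [(13, array([347.3, 343. ])), (9, array([339.4, 335.6]))]
S hole [(85, array([368., 245.])), (54, array([341.8, 242.8])), (21, array([353.3, 248.8]))]
T0 hole [(4, array([455.5, 232.5]))]
```

```bash
python3 - <<'E'
from yaw import *
T=ctrl.get_image('top');S=ctrl.get_image('side');s=ctrl.read_state();print(s['eef_pos'],np.degrees(s['tool_rot']))
o1=[(T,(455.7,232.8),0,50),(T,(451.1,228.8),12.5,50),(T,(442,228.5),26,7)]
o2=[(S,(347.3,343),0,50),(S,(350.3,339),12.5,50)]
for o in(o1,o1[:2],o2,o1+o2):print('tray',fit(o,(560,-316,1),6))
zb=s['eef_pos'][2]-20.7+6
p1=[(T,(467,215.2),26,7),(T,(480.1,215.2),13,50)]
p2=[(S,(353.3,248.8),0,50),(S,(356.9,245),12.5,50)]
for o in(p1,p2,p1+p2):print('hand',fit(o,(561,-317,1),zb))
E
python3 go.py 55 562 -317 218
```

```text
[ 560.15536721 -316.20088821  213.09374557] [-1.79846074e+02 -9.60966676e-02  9.50090512e+01]
tray (array([ 559.3, -316.6]), np.float64(52.9), array([ 0.1, -0.1,  0.2,  0.5, -0.4, -0.4]))
tray (array([ 559.4, -315.9]), np.float64(49.5), array([-0.2, -0.1,  0.2,  0.1]))
tray (array([ 561.5, -317.4]), np.float64(52.4), array([-0.1,  0.2,  0.1, -0.2]))
tray (array([ 560.9, -317.3]), np.float64(55.6), array([ 0.5, -0.8,  0.4, -0. , -0.4, -0.7, -0.5,  0.2, -0.7, -0.4]))
hand (array([ 560.4, -317. ]), np.float64(57.1), array([-0.2, -0.1,  0.2,  0.1]))
hand (array([ 561.2, -315.4]), np.float64(52.0), array([-0.,  0.,  0., -0.]))
hand (array([ 561. , -316.6]), np.float64(57.0), array([-0.3, -0.5, -0. , -0.2,  0.1,  0.5, -0.6,  0.2]))
6.65 [ 560.1554 -316.2009  213.0937] [-179.8461   -0.0961   95.0091] F [-1.7568  1.3337 -1.0597] 38.728553397995576 60.45839309692383
turn [-0.004  -0.0009  0.8891]
[ 562. -317.  218.] after turn [ 0.0027  0.0131 -0.0327] before [-0.0063  0.0117 -0.0328]
```

step_arm([
  [[0,0,0,0.2,0,0,1],[0,0,0,0.33,0.002,0,1],[0,0,0,0.33,0.002,0,1],[0,0,0,0.33,0.002,0,1],[0,0,0,0.33,0.002,0,1],[0,0,0,0.33,0.002,0,1],[0,0,0,0.33,0.002,0,1],[0,0,0,0.33,0.002,0,1],[0,0,0,0.33,0.002,0,1],[0,0,0,0.33,0.002,0,1],[0,0,0,0.33,0.002,0,1],[0,0,0,0.33,0,0,1]],
])

```text
clock: 7.85
eef_pos: [513.0, 257.6, 214.0]
tool_rot: [-3.14, 0.001, 1.658]
force: [0.9, 0.0, -0.7]
width: 38.6
gripper_force: 60.5
```

step_arm([
  [[0,0,0.16,0.09,0,0,1],[0,0,0.16,0,0,0,1],[0,0,0.16,0,0,0,1],[0,0,0.16,0,0,0,1],[0,0,0.16,0,0,0,1],[0,0,0.156,0,0,0.0,1],[0,0,0,0,0,0,1],[0,0,0,0,0,0,1]],
])

```text
clock: 8.65
eef_pos: [512.3, 269.2, 214.1]
tool_rot: [-3.141, 0.001, 0.91]
force: [0.2, 0.4, -1.4]
width: 38.7
gripper_force: 60.4
```

```bash
python3 go.py 52 511 271 180 511 271 80 511 271 55
```

```text
8.65 [512.2545 269.1762 214.1087] [-179.9899    0.0791   52.1644] F [ 0.2012  0.3535 -1.3985] 38.71786740827893 60.37229776382446
turn [-0.0002  0.0018  0.0037]
[511. 271. 180.] after turn [ 0.0044 -0.0141  0.2274] before [ 0.0048 -0.014   0.2274]
[511. 271.  80.] after turn [ 0.     -0.      0.6667] before [0.0009 0.0001 0.6667]
[511. 271.  55.] after turn [ 0.     -0.      0.1667] before [0.0002 0.     0.1667]
```

step_arm([
  [[0,0,0,0.004,-0.014,0.1,1],[0,0,0,0,0,0.2,1],[0,0,0,0,0,0.2,1],[0,0,0,0,0,0.2,1],[0,0,0,0,0,0.15,1],[0,0,0,0,0,0.11,1],[0,0,0,0,0,0.05,1],[0,0,0,0,0,0,1],[0,0,0,0,0,0,1],[0,0,0,0,0,0,1]],
])

```text
clock: 9.65
eef_pos: [512.0, 271.3, 64.3]
tool_rot: [3.141, -0.002, 0.908]
force: [0.7, 0.5, -1.5]
width: 38.6
gripper_force: 60.3
```

```bash
python3 go.py 52 511 271 54; python3 - <<'E'
from yaw import *
T=ctrl.get_image('top');S=ctrl.get_image('side')
c1=cv2.resize(S['img'][150:240,245:335],(400,400),interpolation=cv2.INTER_CUBIC)
c2=cv2.resize(T['img'][205:285,155:235],(400,400),interpolation=cv2.INTER_CUBIC)
cv2.imwrite('pics/c3.png',np.hstack([c1,c2])[...,::-1])
print([(int(a[0]),a[1].round(1)) for a in green(T,(170,215,215,270))[:4]],[(int(a[0]),a[1].round(1)) for a in green(S,(250,155,320,230))[:4]])
E
```

```text
9.65 [512.0378 271.3163  64.3223] [179.9611  -0.0997  52.0186] F [ 0.7075  0.4738 -1.4937] 38.64107361877302 60.323413610458374
turn [ 0.0009 -0.0022  0.0004]
[511. 271.  54.] after turn [-0.0059 -0.0042  0.0688] before [-0.006  -0.0042  0.0688]
[] [(10, array([297.8, 193.1])), (1, array([292., 179.]))]
```

View pics/c3.png

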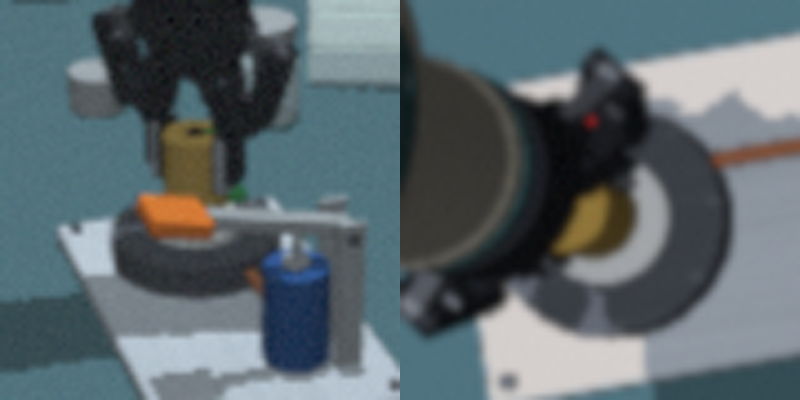

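The side view shows the tab at (298,193) on the +x side, with the sensor above the white disc. The top view shows it roughly concentric with the disc. Setting down slowly.

step_arm([
  [[0,0,0,-0.004,-0.002,0.02,1],[0,0,0,0,0,0.02,1],[0,0,0,0,0,0.01,1],[0,0,0,0,0,0.005,1],[0,0,0,0,0,0.0,1],[0,0,0,0,0,0,1]],
])

```text
clock: 10.35
eef_pos: [510.8, 270.7, 55.0]
tool_rot: [3.142, -0.0, 0.907]
force: [-0.4, -0.5, -1.0]
width: 38.7
gripper_force: 60.5
```

step_arm([
  [[0,0,0,0,0,0.005,1],[0,0,0,0,0,0.003,1],[0,0,0,0,0,0,1],[0,0,0,0,0,0,1]],
])

```text
clock: 10.75
eef_pos: [510.9, 270.8, 54.7]
tool_rot: [-3.141, -0.001, 0.907]
force: [-1.1, 0.7, 6.8]
width: 38.7
gripper_force: 61.0
```

step_arm([
  [[0,0,0,0,0,-0.003,1],[0,0,0,0,0,0,0.4],[0,0,0,0,0,0,0.3],[0,0,0,0,0,0,0],[0,0,0,0,0,0,0],[0,0,0,0,0,0,0],[0,0,0,0,0,0,0],[0,0,0,0,0,0,0]],
])

```text
clock: 11.55
eef_pos: [510.7, 270.7, 54.3]
tool_rot: [3.142, -0.0, 0.907]
force: [-0.5, 0.1, -0.3]
width: 85.5
gripper_force: 0.0
```

step_arm([
  [[0,0,0,0,0,-0.1,0],[0,0,0,0,0,-0.2,0],[0,0,0,0,0,-0.3,0],[0,0,0,0,0,-0.3,0],[0,0,0,0,0,-0.2,0]],
])

```text
clock: 12.05
eef_pos: [511.8, 270.5, 223.6]
tool_rot: [3.14, -0.004, 0.907]
force: [0.8, 1.0, -0.6]
width: 85.5
gripper_force: 0.0
```

```bash
python3 go.py 52 400 400 220 300 500 220
```

```text
12.05 [511.8488 270.5423 223.5541] [179.8893  -0.2113  51.9495] F [ 0.8462  0.9908 -0.5942] 85.52232060558303 0.0
turn [ 0.0025 -0.0047 -0.0011]
[400. 400. 220.] after turn [ 0.221  -1.1189  0.0237] before [ 0.2199 -1.1192  0.0223]
[300. 500. 220.] after turn [ 0.1149 -0.9358 -0.    ] before [ 0.1141 -0.9359 -0.0014]
```

Moving aside for a clear top view.

step_arm([
  [[0,0,0,0.05,-0.3,0,0],[0,0,0,0.05,-0.3,0,0],[0,0,0,0.05,-0.3,0,0],[0,0,0,0.05,-0.3,0,0],[0,0,0,0.05,-0.3,0,0],[0,0,0,0.05,-0.3,0,0],[0,0,0,0,0,0,0]],
])

```text
clock: 12.75
eef_pos: [318.9, 478.7, 219.4]
tool_rot: [-3.137, -0.0, 0.919]
force: [-0.0, -0.0, 0.4]
width: 85.5
gripper_force: 0.0
```

```bash
python3 - <<'E'
from yaw import *
T=ctrl.get_image('top');S=ctrl.get_image('side')
c1=cv2.resize(S['img'][150:240,245:335],(400,400),interpolation=cv2.INTER_CUBIC)
c2=cv2.resize(T['img'][215:275,165:225],(400,400),interpolation=cv2.INTER_CUBIC)
cv2.imwrite('pics/c4.png',np.hstack([c1,c2])[...,::-1])
print([(int(a[0]),a[1].round(1)) for a in green(T,(170,215,215,270))[:4]],[(int(a[0]),a[1].round(1)) for a in green(S,(250,155,320,230))[:4]])
b=mask(T,(175,225,215,270),lambda r,g,b:(r>150)&(g>110)&(b<120)); print('brass',b[0][1],circ(T,b[0][2],90))
r=mask(T,(183,220,210,240),lambda r,g,b:(r>g+60))
if r:
    p=onz(T,r[0][1],35);print('mark',r[0][:2],p)
for X in((510.5,271.1,90),(510.5+12.3,271.1+2.4,90),(510.5+25,271.1+5,47)):print(X,proj(T,X),proj(S,X))
E
python3 go.py 101.3 511 271 223
```

```text
[(23, array([187.6, 240.7])), (22, array([193.1, 236.6]))] [(11, array([297.1, 195.4])), (6, array([293.2, 181.8]))]
brass [188.58415842 247.37128713] [509.70478648 270.63237105  19.10649863]
mark (np.int32(28), array([193.07142857, 230.10714286])) [552.64689678 279.35291336  35.        ]
(510.5, 271.1, 90) [188.2393444  246.28194995] [287.71112792 182.29517489]
(522.8, 273.5, 90) [187.46027541 240.61475581] [292.08064997 181.7289458 ]
(535.5, 276.1, 47) [192.5062778 236.9702227] [296.65905285 195.08488521]
12.85 [324.7101 473.1465 219.9965] [179.9898  -0.0241  52.1666] F [-0.3912 -1.3217  0.3411] 85.37339130050464 0.0
turn [ 0.0004 -0.0004 -1.0919]
[511. 271. 223.] after turn [-1.5649  0.9538 -0.02  ] before [-0.3026  1.8075 -0.0198]
```

View pics/c4.png

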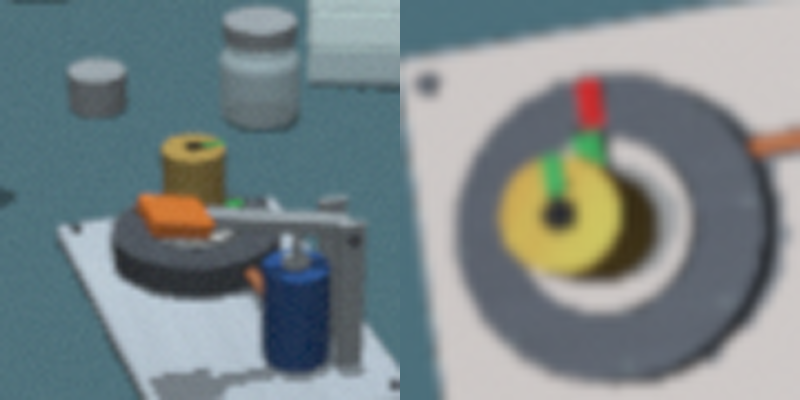

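The sensor is upright on the disc within about 1 mm. Its tab at (193,237) is in line with the red mark at (193,230), within about 2°. Now the lever: pad at about (488.5, 127).

```bash
python3 go.py 52.2 488.5 127 220 488.5 127 135 488.5 127 121 488.5 127 81
```

```text
12.85 [324.7101 473.1465 219.9965] [179.9898  -0.0241  52.1666] F [-0.3912 -1.3217  0.3411] 85.37339130050464 0.0
turn [ 0.0002 -0.0005 -0.0007]
[488.5 127.  220. ] after turn [-1.1541  2.2772 -0.    ] before [-1.1528  2.2778 -0.0001]
[488.5 127.  135. ] after turn [ 0.     -0.      0.5667] before [-0.0002 -0.0001  0.5667]
[488.5 127.  121. ] after turn [ 0.     -0.      0.0933] before [-0.     -0.      0.0933]
[488.5 127.   81. ] after turn [ 0.     -0.      0.2667] before [-0.0001 -0.      0.2667]
```

step_arm([
  [[0,0,0,-0.128,0.253,0,1],[0,0,0,-0.128,0.253,0,1],[0,0,0,-0.128,0.253,0,1],[0,0,0,-0.128,0.253,0,1],[0,0,0,-0.128,0.253,0,1],[0,0,0,-0.128,0.253,0,1],[0,0,0,-0.128,0.253,0,1],[0,0,0,-0.128,0.253,0,1],[0,0,0,-0.128,0.253,0,1],[0,0,0,0,0,0,1],[0,0,0,0,0,0,1],[0,0,0,0,0,0,1]],
])

```text
clock: 14.05
eef_pos: [488.0, 125.7, 219.5]
tool_rot: [-3.141, -0.0, 0.907]
force: [-0.5, 1.1, -0.0]
width: -0.3
gripper_force: 0.0
```

step_arm([
  [[0,0,0,0,0,0.15,1],[0,0,0,0,0,0.2,1],[0,0,0,0,0,0.15,1],[0,0,0,0,0,0.06,1],[0,0,0,0,0,0,1],[0,0,0,0,0,0,1],[0,0,0,0,0,0,1]],
])

```text
clock: 14.75
eef_pos: [489.2, 126.3, 136.4]
tool_rot: [3.14, -0.002, 0.908]
force: [-0.1, -0.1, -0.3]
width: -0.0
gripper_force: 0.0
```

```bash
python3 go.py 52.2 488.5 127 121 488.5 127 81
```

```text
14.75 [489.1566 126.3091 136.3723] [179.9328  -0.0992  52.0171] F [-0.0963 -0.1199 -0.3489] -0.03540772458147047 0.0
turn [ 0.0015 -0.0022 -0.0041]
[488.5 127.  121. ] after turn [ 0.001  -0.0063  0.1025] before [ 0.0008 -0.0064  0.1025]
[488.5 127.   81. ] after turn [ 0.     -0.      0.2667] before [-0.0005 -0.0003  0.2667]
```

step_arm([
  [[0,0,0,0,0,0.06,1],[0,0,0,0,0,0.06,1],[0,0,0,0,0,0.06,1],[0,0,0,0,0,0.06,1],[0,0,0,0,0,0.06,1],[0,0,0,0,0,0.04,1],[0,0,0,0,0,0,1],[0,0,0,0,0,0,1]],
])

```text
clock: 15.55
eef_pos: [487.7, 126.0, 83.8]
tool_rot: [-3.14, 0.001, 0.907]
force: [-2.2, 0.5, 8.4]
width: 0.2
gripper_force: 4.0
```

step_arm([
  [[0,0,0,0,0,0.02,1],[0,0,0,0,0,0.01,1],[0,0,0,0,0,0,1],[0,0,0,0,0,0,1]],
])

```text
clock: 15.95
eef_pos: [488.1, 126.0, 81.3]
tool_rot: [-3.14, -0.002, 0.907]
force: [-6.7, -0.9, 26.5]
width: -0.0
gripper_force: 14.0
```

The hard stop was reached (26 N). Releasing, then repeating.

step_arm([
  [[0,0,0,0,0,-0.06,1],[0,0,0,0,0,-0.1,1],[0,0,0,0,0,-0.12,1],[0,0,0,0,0,-0.09,1],[0,0,0,0,0,0,1],[0,0,0,0,0,0,1],[0,0,0,0,0,0,1]],
])

```text
clock: 16.65
eef_pos: [487.8, 125.9, 134.2]
tool_rot: [-3.141, 0.001, 0.907]
force: [-0.1, -0.5, 0.5]
width: -0.1
gripper_force: 0.0
```

step_arm([
  [[0,0,0,0,0,0.06,1],[0,0,0,0,0,0.06,1],[0,0,0,0,0,0.06,1],[0,0,0,0,0,0.06,1],[0,0,0,0,0,0.06,1],[0,0,0,0,0,0.05,1],[0,0,0,0,0,0.015,1],[0,0,0,0,0,0,1],[0,0,0,0,0,0,1],[0,0,0,0,0,0,1]],
])

```text
clock: 17.65
eef_pos: [487.8, 125.8, 81.5]
tool_rot: [-3.14, -0.001, 0.907]
force: [-5.7, -0.7, 22.1]
width: -0.0
gripper_force: 11.7
```

step_arm([
  [[0,0,0,0,0,-0.06,1],[0,0,0,0,0,-0.1,1],[0,0,0,0,0,-0.12,1],[0,0,0,0,0,-0.085,1],[0,0,0,0,0,0,1],[0,0,0,0,0,0,1],[0,0,0,0,0,0,1]],
])

```text
clock: 18.35
eef_pos: [487.6, 125.9, 134.3]
tool_rot: [-3.14, 0.001, 0.908]
force: [-0.8, 0.3, 0.1]
width: -0.0
gripper_force: 0.0
```

```bash
python3 go.py 52 488.5 127 136; python3 - <<'E'
from yaw import *
S=ctrl.get_image('side')
c1=cv2.resize(S['img'][130:240,230:340],(480,480),interpolation=cv2.INTER_CUBIC)
cv2.imwrite('pics/c5.png',c1[...,::-1])
E
```

```text
18.35 [487.6398 125.9188 134.313 ] [-179.9354    0.0849   51.9985] F [-0.7827  0.3282  0.1144] -0.03209401393052925 0.0
turn [-0.0014  0.0019 -0.    ]
[488.5 127.  136. ] after turn [ 0.0092  0.0001 -0.0112] before [ 0.0092  0.0001 -0.0113]
```

View pics/c5.png

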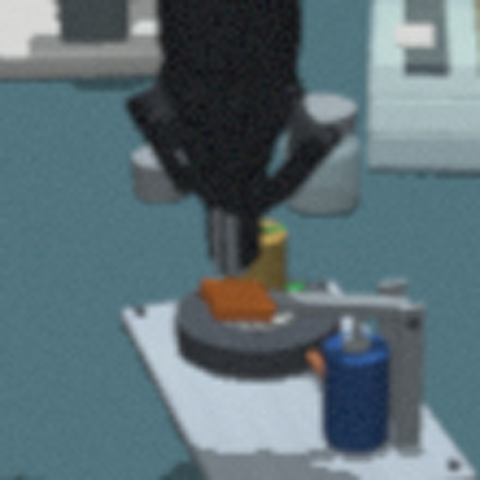

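The closed fingers are above the orange pad (crop (237,290)), which is fully up, and the brass sensor still stands behind. Two more strokes for margin.

step_arm([
  [[0,0,0,0,0,0.06,1],[0,0,0,0,0,0.06,1],[0,0,0,0,0,0.06,1],[0,0,0,0,0,0.06,1],[0,0,0,0,0,0.06,1],[0,0,0,0,0,0.05,1],[0,0,0,0,0,0.015,1],[0,0,0,0,0,0,1],[0,0,0,0,0,0,1],[0,0,0,0,0,0,1]],
])

```text
clock: 19.4
eef_pos: [487.9, 125.8, 81.5]
tool_rot: [-3.14, -0.001, 0.907]
force: [-6.1, -0.2, 21.6]
width: -0.1
gripper_force: 11.5
```

step_arm([
  [[0,0,0,0,0,-0.06,1],[0,0,0,0,0,-0.1,1],[0,0,0,0,0,-0.12,1],[0,0,0,0,0,-0.085,1],[0,0,0,0,0,0,1],[0,0,0,0,0,0,1],[0,0,0,0,0,0,1]],
])

```text
clock: 20.1
eef_pos: [487.6, 126.0, 134.3]
tool_rot: [-3.14, 0.001, 0.908]
force: [0.2, -0.2, -0.1]
width: -0.0
gripper_force: 0.0
```

step_arm([
  [[0,0,0,0,0,0.06,1],[0,0,0,0,0,0.06,1],[0,0,0,0,0,0.06,1],[0,0,0,0,0,0.06,1],[0,0,0,0,0,0.06,1],[0,0,0,0,0,0.05,1],[0,0,0,0,0,0.015,1],[0,0,0,0,0,0,1],[0,0,0,0,0,0,1],[0,0,0,0,0,0,1]],
])

```text
clock: 21.1
eef_pos: [487.8, 125.8, 81.5]
tool_rot: [-3.14, -0.001, 0.907]
force: [-6.3, -0.6, 22.1]
width: 0.2
gripper_force: 11.6
```

step_arm([
  [[0,0,0,0,0,-0.06,1],[0,0,0,0,0,-0.1,1],[0,0,0,0,0,-0.2,1],[0,0,0,0,0,-0.25,1],[0,0,0,0,0,-0.25,1],[0,0,0,0.0,-0.25,0,1],[0,0,0,0,-0.3,0,1],[0,0,0,0,-0.3,0,1],[0,0,0,0,0,0,1],[0,0,0,0,0,0,1],[0,0,0,0,0,0,1]],
])

```text
clock: 22.2
eef_pos: [389.0, 204.0, 209.4]
tool_rot: [3.14, -0.0, 0.906]
force: [0.6, 0.2, 0.2]
width: -0.2
gripper_force: 0.0
```

```bash
python3 - <<'E'
from h import *
T=ctrl.get_image('top')
c=cv2.resize(T['img'][195:295,155:485],(800,242),interpolation=cv2.INTER_CUBIC)
c2=cv2.resize(T['img'][215:275,165:285],(800,340+16),interpolation=cv2.INTER_CUBIC)
cv2.imwrite('pics/c6.png',np.vstack([c,c2])[...,::-1])
E
```

```text
(no output)
```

View pics/c6.png

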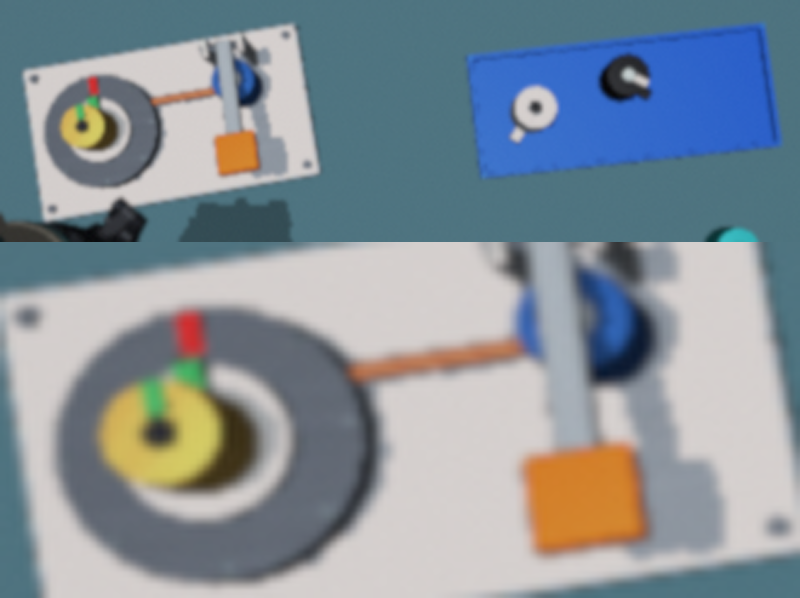

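The sensor is unchanged: tab at crop (190,375) in line with the mark at (190,333). The lever is up, the grey and black modules are in place, and the arm is clear.

```bash
python3 -c "
from cell import ctrl
print(ctrl.finish_job())"
```

```text
the job is handed in; nothing more can be done
None
```

The job is handed in, at about 22 s of the 53 s allowed: the brass sensor stands on the chuck (within about 1 mm of centre, tab within about 2° of the red mark by camera), the lever had four full strokes to its stop, and the grey and black modules were left in place.

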